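# Print a border block through the window of a hinged register mask

## Robot

A 6-joint arm with a two-finger parallel gripper is mounted at the origin on the work surface. World frame = base frame: x ahead of the robot, y to its left, z up, the work surface at z = 0. Lengths are in m, angles in degrees, forces in N, time in s.
With the tool pointing down it reaches from about 0.3 to 0.75 m from the base axis. Payload 8.5 kg.
Tool frame: the origin (TCP) lies midway between the tips of the shut fingers; the grasp point (between the pads) lies 19 mm behind it (env.tcp_to_grasp is the z of the grasp point in the tool frame, in m); z points along the fingers, y is the line along which they close (so a half turn about z gives the same grasp; the last joint's range is limited). The gripper opens to 85 mm and grips with 20 to 120 N. Pads are 22 mm wide; open, the fingers measure 114 mm over their backs; the gripper's body (76 mm by 85 mm) begins 54 mm behind the grasp point. The pads swing forward as they close: fully open they stand 13 mm farther back than shut.
Start: joints at [50.747, 21.807, 74.336, -0, 83.858, -12.336], TCP at [0.249, 0.49, 0.231] pointing down, gripper open.
Joint ranges: [-178.18, 178.18], [-50.72, 133.34], [12.68, 142.11], [-81.47, 261.47], [9.98, 163.14], [-165.26, 165.26]. Speed limits (degrees/s): [136.94, 136.94, 180, 180, 180, 180].

## Interface

Orientations are given as a 3x3 rotation matrix whose columns are the frame's x, y, z axes.
In Python, from rig import env, imaging, job, models gives the robot as it stands. The module is installed in compiled form; this text tells all that it offers.
- The arm moves only by the tool jog_arm, never from a script. Its argument "plan" is text: rows parted by semicolons, each of 7 numbers parted by spaces: the turn, a rotation vector about the tool's x, y, z in degrees, then the shift along the tool's x, y, z in cm, then the closure in counts, from 0 (fully open) to 255 (shut). In form: rx ry rz x y z claw; .... A call has 1 to 10 rows; each row shifts and turns the commanded pose from where the row before left it, along the tool's axes as they then stand; what a row does not reach is not made up. A row lasts 1/12 s, in which the tool goes at most 41.7 mm and 7.16 degrees, less where a joint would pass 70% of its speed; a pose out of reach is approached as far as the arm can. A call with a gripper value outside its range is refused whole. The fingers move at their own pace and stop on an object; "grip_force" is the grip in N (left out, the last holds). Time passes only in rows, so rows that do not move let the fingers close. It gives the time, the measured TCP pose, the force, the opening and the grip force at its end, in the units of the state.
- env.observe(): the state, without advancing time (a new reading comes with each control period).
- imaging.get_image(name): name is "scene" or "top"; returns a dict with "pixels" (400x640x3 uint8, red, green, blue), "depth" (400x640 float32, m along the optical axis (not along the pixel's ray), 0 where there is no reading), "fov_y" (degrees; the focal length in pixels is half the picture's height over the tangent of half this angle, whatever the lens; pixels are square), "cx", "cy" (the principal point, pixels), "distortion" ([k1, k2, p1, p2, k3] as OpenCV has them; the pictures are not rectified), "world_from_camera" (4x4, takes a point from camera to world coordinates). Camera axes: x right, y down, z forward; pixel columns grow to the right and rows downward; lengths in m; the calibration is good to about 2 mm. A picture is of the moment at which its call begins.
- job.close_job(): hands the job in; it is judged then, once.
Trained networks look in the newest picture that a camera, given by its name, has taken for a name from the list of things; names that differ only in an ending like _2 or _b are one class to them, and where a whole thing is asked for, a point or a joint stands for the part that bears it (a point fixed in the world has none). Each returns a list of dicts, best first, with "confidence" (0 to 1); they miss things now and then, are a little off and sometimes report something else, mostly with a low value. They report only what shows in the picture. A call takes as long as a camera call. They do not tell look-alikes from the thing itself.
- models.outline_of(camera, query): "region" (400x640 bool, what is visible of it) and "bbox" ([centre column, centre row, width, height] in pixels, round what is visible of it).
- models.tip_of(camera, query): "at" ([column, row] in pixels: a listed point, or the origin of a listed thing).
The state is a dict: "time_s": time; "q": joint angles; "qvel": joint speeds; "joint_efforts": joint torques, N m; "position": TCP position; "tool_rot": TCP orientation; "ft_force": force on the tool from outside, world axes, zero at the start; "wrist_torque": the same for the moment, N m; "grip_width": finger opening in m; "gripper_force": force on a finger pad.
Only numpy, scipy, OpenCV 4.12 (cv2) and the standard library are available. Lean on these libraries where they do the work, as an engineer would, in place of code of your own. Each camera call takes 0.05 s, during which the arm holds its last target. There are 200 camera calls.

## Task

Press the sprung black mask of the register bed down by its red pad until its catch holds it flat on its own. Then take the inked printing block by its handle, pass it upright through the mask's window onto the card and press it firmly. Finish still gripping the handle and pressing the block down inside the window, and leave the tin, brayer, baren and palette knife alone.

Things in the scene. Friction and masses are not known exactly. Their poses are not given: they have to be found in the camera images.
- bed: Register bed, fixed: aluminium base plate 300 x 250 x 4 mm, plywood board on it (top at 18 mm), a card on that and the black mask hinged above. Origin: on the table right below the window's centre (mask flat). x points from the red pad (front) to the hinge, y along the hinge, z up. Plate: 165 mm to -x, 135 to +x, 125 either side. Left or right of the robot, turned up to 0.25 rad.
- card: The blank cream card to be printed, 160 (x) x 190 (y) x 1 mm, fixed flat on the bed under the mask. Origin: centre of its underside, 18 mm above the table, right below the window; its top face is 19 mm above the table. A good print needs a steady push on the block of about 10 N (half of that is the least).
- mask (a joint): Angle of the mask (black plate 230 (x) x 240 (y) x 6 mm) in rad: 0 flat (underside 20, top 26 mm above the table), positive = front edge raised, at most 0.62. A spring keeps it at about 0.4 to 0.55. Pushing down at the pad takes 1 to 5 N; in the last 0.05 rad (12 mm) a roller catch adds a hump (about 15 N), then holds it at 0 (below 0.01) alone; let go earlier, it springs up.
- press_pad (a point): Centre of the top of the red pad (26 x 46 mm) at the middle of the mask's front edge, pressed from above. It rides on an arc about the hinge line, 256 mm from it along the mask and 7 mm above the axis; so as the mask comes down it moves forward (-x) by some 30 mm. With the mask flat: 134 mm to -x of the window's centre, 30 mm above the table.
- hinge_line (a point): Middle of the mask's hinge line, on the axis, 23 mm above the table, 122 mm to +x of the window centre (bed axes); fixed.
- window (a point): Centre of the window in the mask, level with the mask's top face; moves with the mask. The window is a straight rectangular slot through the 6 mm plate, 30 mm (x) by 92 mm (y, along the hinge): 2 mm wider and longer than the block. Mask flat: this point is 26 mm above the table, 7 mm above the card.
- block: Inked hand printing block, loose, upright on the ink slab. Wood 28 (x) x 90 (y) x 24 mm high, lowest 6 mm teal lino with its lower edges bevelled 2 mm; on top a dark wooden handle bar 22 (x) x 66 (y) mm, from 24 to 66 mm above the underside. About 0.17 kg. Origin: centre of the underside (printing face), z up. Half a turn makes no difference. On the card its underside is 19 mm above the table.
- handle (a point): Grip point in the middle of the block's handle bar, 47 mm above the block's underside; pinch it across its 22 mm width (the block's x axis) from above.
- slab: Ink slab: glass in a wooden tray, 260 (x) x 170 (y) x 12 mm, fixed to the table on the other side from the bed. Origin: centre of its underside.
- knife: Palette knife with a dark wooden handle, 175 mm long along its y, 16 mm high, loose at the far end of the slab; to be left alone. Origin: on its underside, near the middle.
- brayer: Ink roller, black, 90 mm wide and 38 mm in diameter, with a red handle, lying on the table; to be left alone. Origin: on the table below the roller's middle; the handle reaches 142 mm to its -x.
- tin: Teal ink tin, 77 mm diameter, 62 mm high, standing on the table; to be left alone. Origin: centre of its underside.
- baren: Round wooden rubbing pad, 110 mm diameter and 26 mm high with a bar handle on top, on the table; to be left alone. Origin: centre of its underside.
Things that resemble listed ones, but are neither listed nor needed, are in the scene too. There is more than one size of the block; the job needs the middle-sized.

How it is judged (in metres and radians):
On the way, in this order (a step that is already met when the one before it is completed fails the run):
1. the mask is flat (within 0.012 rad) and held by its catch, with nothing pressing on it (value of joint mask below 0.012 rad and contact force between each of the fingers, the arm, block and mask below 0.3 N), for 0.3 s.
2. the block is through the window with its face on the card (value of joint mask below 0.02 rad and z of block in the frame of bed below 0.0205 m and horizontal distance between block and bed below 0.004 m and contact force between block and card above 0.5 N), for 0.2 s.
At the end, for the whole second after the job is handed in: Mask flat (below 0.02 rad); block upright (0.05 rad) in the window, in line (0.06 rad, centre within 4 mm), its face on the card (within 1.5 mm) and pressing it with over 5 N; gripper still on the handle (grasp point within 30 mm of the grip point); block still (value of joint mask below 0.02 rad and z of block in the frame of bed below 0.0205 m and horizontal distance between block and bed below 0.004 m and angle between the y axis of block and the y axis of bed, either way round below 0.06 rad and angle between block's own z axis and vertical below 0.05 rad and contact force between block and card above 5 N and contact force between the fingers and block above 2 N and distance between the grasp point and handle below 0.03 m and linear speed of block below 0.01 m/s); the arm keeps its last pose, push and grip.
It fails at once if the inked block touches the card while the mask is not down (contact force between block and card above 0.3 N and value of joint mask above 0.05 rad).
It fails at once if a bystander (tin, brayer, baren, palette knife) is moved by more than 30 mm (distance of any of tin, brayer, baren, knife from where it was at the start of the episode above 0.03 m).
It also fails if it takes over 59 s, if anything falls off the work surface, if the arm or the gripper's body presses on something with over 40 N, if the wrist force passes 120 N, or if a joint passes its speed limit or range.

## Working session

There is one attempt and no reset: what is moved stays moved. The work goes in short steps, Python scripts to look and compute and a tool call to move; the robot and the scene stay as the last step left them, time stands still between calls to the robot, and variables do not carry over. Pictures are saved under pics/ and viewed, at most 10 in all, crops included, and the job is handed in when it is done.

Besides the shell and the picture viewer there is one more tool, called after "Call:" by a JSON object that holds its "fn" and its "kwargs". jog_arm: Moves the arm, as the interface text tells. Its arguments: {"type":"object","properties":{"plan":{"type":"string"},"grip_force":{"type":"number"}},"required":["plan"]}

```bash
mkdir -p pics; cat > h.py <<'E'
import numpy as np, cv2
from rig import env, imaging, job, models
def K(im):
    f=200/np.tan(np.radians(im['fov_y'])/2); return np.array([[f,0,im['cx']],[0,f,im['cy']],[0,0,1.]])
def cloud(im):
    k=K(im); v,u=np.mgrid[0:400,0:640]
    p=cv2.undistortPoints(np.stack([u,v],-1).reshape(-1,1,2).astype(np.float64),k,np.array(im['distortion'])).reshape(400,640,2)
    d=im['depth'][...,None]; c=np.concatenate([p*d,d],-1); T=np.array(im['world_from_camera'])
    P=c@T[:3,:3].T+T[:3,3]; P[im['depth']==0]=np.nan; return P
def ray(im,uv,z):
    p=cv2.undistortPoints(np.array([[uv]],float),K(im),np.array(im['distortion']))[0,0]; T=np.array(im['world_from_camera'])
    d=T[:3,:3]@[p[0],p[1],1]; o=T[:3,3]; return o+d*(z-o[2])/d[2]
def proj(im,X):
    T=np.linalg.inv(np.array(im['world_from_camera'])); X=np.atleast_2d(X)@T[:3,:3].T+T[:3,3]
    return cv2.projectPoints(X,np.zeros(3),np.zeros(3),K(im),np.array(im['distortion']))[0][:,0]
def save(im,n,crop=None,s=1):
    a=im['pixels'][...,::-1]
    if crop: a=a[crop[1]:crop[3],crop[0]:crop[2]]
    cv2.imwrite('pics/'+n,cv2.resize(a,None,fx=s,fy=s,interpolation=cv2.INTER_CUBIC))
E
python3 - <<'E'
from h import *
for c in ['top','scene']:
    im=imaging.get_image(c); save(im,c+'0.png'); P=cloud(im)
    print(c,im['fov_y'],im['distortion'],np.round(im['world_from_camera'],3).tolist())
    for q in ['bed','mask','press_pad','window','block','handle','slab','knife','tin','brayer','baren']:
        for r in models.tip_of(c,q)[:4]:
            u,v=r['at']; 
            try: w=P[int(v),int(u)].round(3)
            except Exception: w=None
            print(q,'%.2f'%r['confidence'],np.round(r['at'],1),w)
E
```

```text
top 56.57735497608997 [-0.02084238  0.          0.          0.          0.        ] [[0.022, -0.983, 0.185, 0.381], [-1.0, -0.02, 0.012, -0.018], [-0.009, -0.185, -0.983, 1.045], [0.0, 0.0, 0.0, 1.0]]
bed 0.75 [261.7 190.1] [0.584 0.147 0.118]
bed 0.62 [386.9 192. ] [ 0.594 -0.179  0.08 ]Traceback (most recent call last):
  File "<stdin>", line 6, in <module>
ValueError: it knows: baren, bed, block, brayer, card, handle, hinge_line, knife, press_pad, slab, tin, window
```

```bash
python3 -c "
import cv2,numpy as np
a=np.vstack([cv2.imread('pics/top0.png'),cv2.imread('pics/scene0.png')]);cv2.imwrite('pics/both0.png',cv2.resize(a,(480,600),interpolation=cv2.INTER_AREA))"
```

```text
[ WARN:0@0.044] global loadsave.cpp:275 findDecoder imread_('pics/scene0.png'): can't open/read file: check file path/integrity
Traceback (most recent call last):
ValueError: all the input arrays must have same number of dimensions, but the array at index 0 has 3 dimension(s) and the array at index 1 has 2 dimension(s)
```

View pics/top0.png

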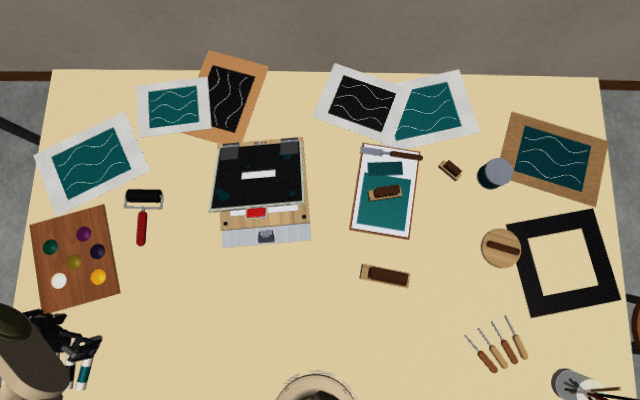

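The top view shows the bed at (260,190) with its red pad at (256,212) facing the robot and the hinge at the top. There are three block-like things: (386,192) on the slab, a longer one at (385,275) and a small one at (450,170). The slab one fits the description: it stands on the ink slab and is the middle size.

```bash
python3 - <<'E'
from h import *
for c in ['top','scene']:
    im=imaging.get_image(c); save(im,c+'1.png'); P=cloud(im)
    for q in ['bed','card','press_pad','window','block','handle','hinge_line','slab','knife']:
        for r in models.tip_of(c,q)[:4]:
            u,v=r['at']; print(c,q,'%.2f'%r['confidence'],np.round(r['at'],1),P[int(v),int(u)].round(3))
    hs=cv2.cvtColor(im['pixels'],cv2.COLOR_RGB2HSV)
    red=((hs[...,0]<6)|(hs[...,0]>174))&(hs[...,1]>180)&(hs[...,2]>120)
    n,l,st,ce=cv2.connectedComponentsWithStats(red.astype(np.uint8))
    for i in range(1,n):
        if st[i,4]>30: print('red',ce[i].round(1),st[i,4],np.nanmedian(P[l==i],0).round(4))
    for q in ['block','slab','bed']:
      for r in models.outline_of(c,q)[:4]:
        m=r['region']; X=P[m]; X=X[~np.isnan(X[:,0])]
        if q=='block': 
            zt=np.percentile(X[:,2],95); X=X[X[:,2]>zt-0.008]
        (cx,w,a)=cv2.minAreaRect((X[:,:2]*1000).astype(np.float32)); print(c,q,r['confidence'],np.round(r['bbox']),np.round(cx,1),np.round(w,1),round(a,1),np.percentile(X[:,2],[5,50,95]).round(3))
    if c=='top': save(im,'blocks.png',(340,130,480,300),4)
print(env.observe()['tool_rot'],env.tcp_to_grasp)
E
```

```text
top bed 0.79 [260.8 185.9] [0.6   0.153 0.106]
top card 0.61 [261.8 185.7] [0.6   0.15  0.106]
top card 0.16 [498.2 248.7] [ 0.455 -0.493  0.023]
top press_pad 0.89 [255.3 209.9] [0.529 0.154 0.15 ]
top press_pad 0.71 [384.2 192.7] [ 0.593 -0.173  0.08 ]
top window 0.84 [256.5 174.4] [0.652 0.181 0.021]
top block 0.85 [384.2 275.1] [ 0.377 -0.169  0.096]
top block 0.74 [382.7 193.1] [ 0.591 -0.168  0.08 ]
top block 0.57 [446.8 171.2] [ 0.673 -0.362  0.016]
top handle 0.78 [385.4 271.9] [ 0.387 -0.172  0.095]
top handle 0.72 [384.2 191. ] [ 0.597 -0.174  0.078]
top handle 0.52 [451.3 167.2] [ 0.676 -0.366  0.045]
top hinge_line 0.92 [260.5 144.9] [0.739 0.173 0.028]
top slab 0.78 [387.  190.8] [ 0.599 -0.181  0.079]
top knife 0.53 [391.7 151.6] [ 0.726 -0.203  0.026]
red [255.6 212.1] 144 [0.5209 0.1507 0.1554]
red [140.3 228.3] 190 [0.4894 0.4945 0.0258]
top block 0.75 [385. 195.  33.  15.] [ 600.2 -180.9] [23.3 66.1] 9.9 [0.074 0.078 0.081]
top block 0.75 [451. 170.  23.  16.] [ 674.8 -372.3] [47.3 16.3] 50.7 [0.044 0.049 0.052]
top block 0.66 [383. 276.  51.  25.] [ 374.1 -180.8] [
[... 1106 characters left out ...]
0.98 [292. 252.  24.  35.] [ 598.7 -183.7] [22.7 65.4] 7.9 [0.074 0.078 0.081]
scene block 0.97 [225. 214.  45.  54.] [ 373.  -181.5] [93.  31.8] 78.2 [0.09  0.094 0.096]
scene block 0.69 [271. 329.  28.  21.] [ 672.6 -372.3] [48.6 16.9] 49.3 [0.044 0.048 0.051]
scene block 0.21 [325. 284.  47.  46.] [ 713.8 -232.1] [122.9  16.6] 83.1 [0.022 0.027 0.03 ]
scene slab 0.67 [295. 265. 112. 100.] [ 610.9 -186.8] [172.1 268.5] 81.5 [0.006 0.012 0.015]
scene bed 0.68 [353. 173. 119. 110.] [579.8 245.2] [325.8 429.3] 6.2 [0.005 0.054 0.137]
[[-8.91657808e-01  4.52710010e-01  5.88757678e-06]
 [ 4.52710010e-01  8.91657808e-01 -2.85081267e-05]
 [-1.81556181e-05 -2.27541288e-05 -1.00000000e+00]] -0.0187
```

View pics/blocks.png

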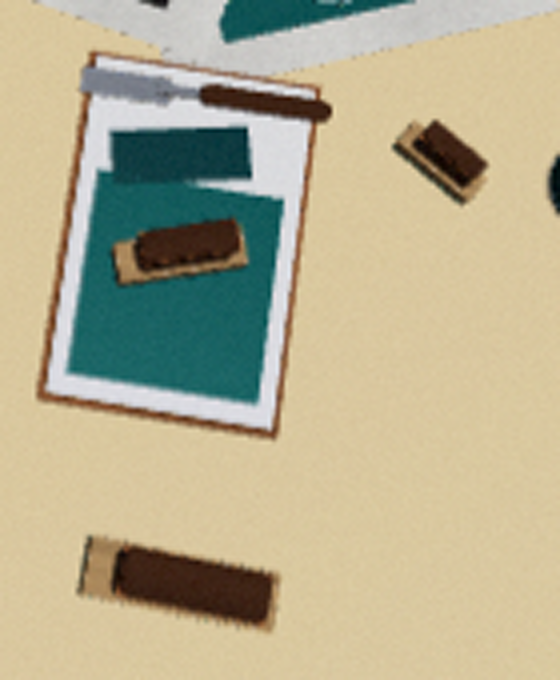

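View pics/scene1.png

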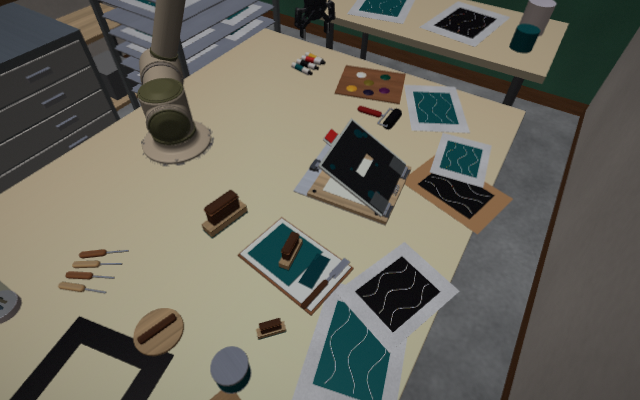

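Blocks: (386,192), handle 23x66 mm, standing on the slab, is the middle-sized one that is wanted. (385,275) is the large one (94 mm) and (450,170) the small one (48 mm). The crop confirms it sits inked on the slab. The scene view shows the mask raised, with its red pad at (330,135).

First I turn the tool into line with the bed and shut the fingers.

Call:
{"fn": "jog_arm", "kwargs": {"plan": "0 0 7.05 0 0 0 255;0 0 7.05 0 0 0 255;0 0 7.05 0 0 0 255;0 0 7.05 0 0 0 255;0 0 7.05 0 0 0 255;0 0 7.05 0 0 0 255;0 0 7.05 0 0 0 255;0 0 7.05 0 0 0 255;0 0 0 -3.4 2 0 255;0 0 0 -3.4 2 0 255"}}

```text
time_s: 2.23
position: [0.2962, 0.4275, 0.2311]
tool_rot: [[-0.119, 0.993, 0.0], [0.993, 0.119, 0.0], [0.0, 0.0, -1.0]]
ft_force: [1.3, -0.2, 0.2]
grip_width: 0.0001
gripper_force: 0.0
```

Call:
{"fn": "jog_arm", "kwargs": {"plan": "0 0 0 -3.4 2 0 255;0 0 0 -3.4 2 0 255;0 0 0 -3.4 2 0 255;0 0 0 -3.4 2 0 255;0 0 0 -3.4 2 0 255;0 0 0 -3.4 2 0 255;0 0 0 -3.4 2 0 255;0 0 0 -3.4 2 0 255;0 0 0 -3.4 2 0 255;0 0 0 0 0 0 255"}}

```text
time_s: 3.07
position: [0.5145, 0.1395, 0.2308]
tool_rot: [[-0.111, 0.994, 0.001], [0.994, 0.111, -0.001], [-0.002, 0.001, -1.0]]
ft_force: [-0.7, -1.2, -0.4]
grip_width: 0.0003
gripper_force: 0.0
```

```bash
cat >> h.py <<'E'
def to(target,R=None):
    "tool-axis shift in cm from the measured pose to target"
    o=env.observe(); return (np.array(o['tool_rot']).T@(np.array(target)-o['position'])*100).round(2)
def st():
    o=env.observe(); R=np.array(o['tool_rot']); print('t',o['time_s'],'p',np.round(o['position'],4),'yaw_y',np.degrees(np.arctan2(R[1,1],R[0,1])).round(2),'tilt',R[:,2].round(3),'F',np.round(o['ft_force'],1),'w',o['grip_width'],'gf',o['gripper_force'],'q',np.round(o['q'],1))
E
python3 - <<'E'
from h import *
st(); print(to([0.517,0.150,0.175]))
im=imaging.get_image('top'); hs=cv2.cvtColor(im['pixels'],cv2.COLOR_RGB2HSV); P=cloud(im)
# bed yaw: aluminium plate front / plywood edges via low-z outline minus mask; mask plane fit from dark points
r=models.outline_of('top','bed')[0]['region']
m=r&(im['pixels'].max(-1)<60)&(P[...,2]>0.03)&(P[...,0]<0.72)
X=P[m]; X=X[~np.isnan(X[:,0])]
A=np.c_[X[:,:2],np.ones(len(X))]; 
for _ in range(4):
    s,_r,_,_=np.linalg.lstsq(A,X[:,2],rcond=None); k=abs(A@s-X[:,2])<0.004; A,X=A[k],X[k]
print(len(X),s,'yaw',np.degrees(np.arctan2(-s[1],-s[0])),'angle',np.arctan(np.hypot(*s[:2])))
E
```

```text
t 3.0667 p [0.5145 0.1395 0.2308] yaw_y 6.36 tilt [ 0.001 -0.001 -1.   ] F [-0.7 -1.2 -0.4] w 0.0003043468024660783 gf 0.0 q [ 2.5 20.1 77.1 -0.1 82.8 -3.9]
[1.02 0.36 5.58]
1660 [-0.55045097 -0.05544985  0.44601941] yaw 5.752303378081639 angle 0.5053248826002902
```

Call:
{"fn": "jog_arm", "kwargs": {"plan": "0 0 0 1 0.4 2.5 255;0 0 0 0 0 2 255;0 0 0 0 0 1.2 255;0 0 0 0 0 1 255;0 0 0 0 0 1 255;0 0 0 -0 -0.6 1.2 255;0 0 0 0 -0.7 1.3 255;0 0 0 0 -0.5 1.2 255;0 0 0 0 -0.45 1.2 255;0 0 0 0 0 0 255"}}

```text
time_s: 4.0
position: [0.4894, 0.1535, 0.104]
tool_rot: [[-0.118, 0.993, -0.003], [0.993, 0.118, 0.0], [0.0, -0.003, -1.0]]
ft_force: [-1.1, 0.6, 0.5]
grip_width: 0.0002
gripper_force: 0.3
```

```bash
python3 - <<'E'
from h import *
st(); im=imaging.get_image('scene'); save(im,'press.png',(250,90,450,250),3)
E
```

```text
t 4.0 p [0.4894 0.1535 0.104 ] yaw_y 6.79 tilt [-0.003  0.    -1.   ] F [-1.1  0.6  0.5] w 0.00015540013351837584 gf 0.343358856280247 q [ 4.2 25.9 91.2  0.  63.1 -2.6]
```

View pics/press.png

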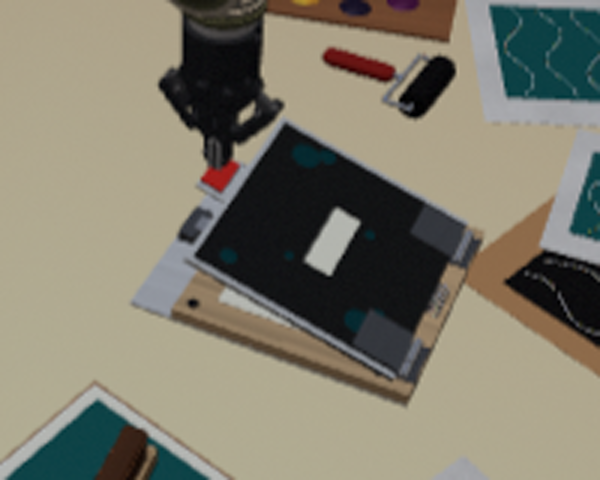

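The fingers have the mask partly down and are pressing near the front of the red pad (crop ~(218,165)). I shift slightly inward and carry on down.

Call:
{"fn": "jog_arm", "kwargs": {"plan": "0 0 0 -0.3 0.5 0.8 255;0 0 0 -0.3 0.1 1.1 255;0 0 0 0 -0.2 1.2 255;0 0 0 0 -0.2 1.1 255;0 0 0 0 -0.1 1 255;0 0 0 0 -0.1 0.8 255;0 0 0 0 -0.1 0.7 255;0 0 0 0 0 0.5 255;0 0 0 0 0 0.3 255;0 0 0 0 0 0.3 255"}}

```text
time_s: 4.88
position: [0.4915, 0.1463, 0.0276]
tool_rot: [[-0.117, 0.993, 0.001], [0.993, 0.117, 0.0], [-0.0, 0.001, -1.0]]
ft_force: [-3.7, -0.1, 16.2]
grip_width: 0.0001
gripper_force: 7.8
```

Call:
{"fn": "jog_arm", "kwargs": {"plan": "0 0 0 0 0 0.3 255;0 0 0 0 0 0.3 255;0 0 0 0 0 0 255"}}

```text
time_s: 5.13
position: [0.4915, 0.1464, 0.0233]
tool_rot: [[-0.117, 0.993, 0.002], [0.993, 0.117, -0.0], [-0.0, 0.002, -1.0]]
ft_force: [-7.8, -1.4, 30.7]
grip_width: 0.0001
gripper_force: 15.4
```

Call:
{"fn": "jog_arm", "kwargs": {"plan": "0 0 0 0 0 -1 255;0 0 0 0 0 -1 255;0 0 0 0 0 -2 255;0 0 0 0 -0.5 -4 255;0 0 0 0 -1 -4 255;0 0 0 0 -1 -4 255;0 0 0 -3 -2 -3 0;0 0 0 -3.6 -2 0 0;0 0 0 -3.6 -2 0 0;0 0 0 -3.6 0 0 0"}}

```text
time_s: 5.97
position: [0.4217, 0.0023, 0.2085]
tool_rot: [[-0.118, 0.993, -0.0], [0.993, 0.118, 0.0], [0.0, -0.0, -1.0]]
ft_force: [1.4, 0.2, -0.0]
grip_width: 0.048
gripper_force: 0.0
```

```bash
python3 - <<'E'
from h import *
st()
for c in ['top','scene']:
    im=imaging.get_image(c); P=cloud(im); hs=cv2.cvtColor(im['pixels'],cv2.COLOR_RGB2HSV)
    for q,z in [('press_pad',.030),('window',.026),('hinge_line',.023)]:
        for r in models.tip_of(c,q)[:2]: print(c,q,'%.2f'%r['confidence'],np.round(r['at'],1),ray(im,r['at'],z).round(4))
    red=((hs[...,0]<6)|(hs[...,0]>174))&(hs[...,1]>180)&(hs[...,2]>120)
    n,l,s_,ce=cv2.connectedComponentsWithStats(red.astype(np.uint8))
    for i in range(1,n):
        if s_[i,4]>30: print('red',ce[i].round(1),s_[i,4],np.nanmedian(P[l==i],0).round(4),ray(im,ce[i],.030).round(4))
    # mask plane and window from pixels
    m=(im['pixels'].max(-1)<60)&(abs(P[...,0]-.62)<.13)&(abs(P[...,1]-.162)<.14)
    X=P[m]; X=X[X[:,2]<.05]; s,*_=np.linalg.lstsq(np.c_[X[:,:2]-[.617,.162],np.ones(len(X))],X[:,2],rcond=None); print('plane',s.round(4),len(X))
    if c=='top': save(im,'flat.png',(190,120,330,260),4)
E
```

```text
t 5.9667 p [0.4217 0.0023 0.2085] yaw_y 6.76 tilt [-0.  0. -1.] F [ 1.4  0.2 -0. ] w 0.047987836628179244 gf 0.0 q [-15.9  10.1  95.3  -0.   74.6 -22.6]
top press_pad 0.69 [264.1 230.4] [0.49   0.1486 0.03  ]
top window 0.79 [262.2 184.6] [0.6199 0.1611 0.026 ]
top hinge_line 0.78 [259.8 143.8] [0.7416 0.1748 0.023 ]
red [140.4 228.1] 206 [0.4895 0.4944 0.026 ] [0.4889 0.4925 0.03  ]
red [262.1 231.5] 91 [0.4868 0.1543 0.0305] [0.4868 0.1539 0.03  ]
red [ 52.5 372.6] 117 [0.1026 0.6895 0.023 ] [0.105  0.6856 0.03  ]
plane [0.0038 0.0012 0.0268] 4680
scene press_pad 0.55 [314.6 162.4] [0.4699 0.14   0.03  ]
scene window 0.78 [356.8 176.4] [0.612  0.1612 0.026 ]
scene window 0.18 [318.4 162.4] [0.478  0.1502 0.026 ]
scene hinge_line 0.66 [392.2 189.9] [0.7286 0.1712 0.023 ]
red [319.1 162.7] 69 [0.4827 0.1482 0.0298] [0.4829 0.1465 0.03  ]
plane [ 0.0011 -0.0016  0.0263] 3158
```

View pics/flat.png

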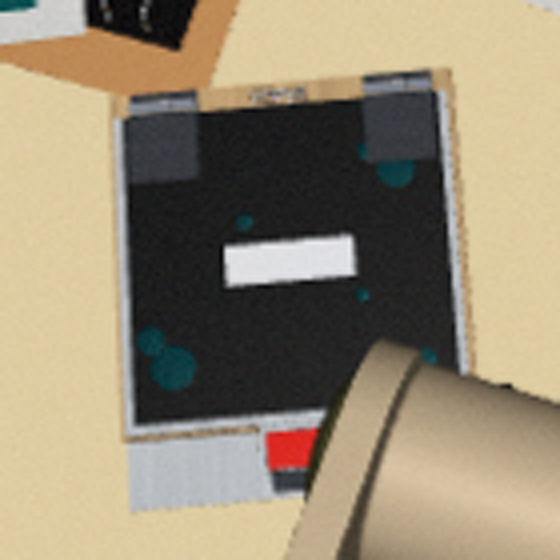

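The mask is flat and stays held with the arm well away: in the crop the window shows at ~(290,260) and the mask plane lies at z≈0.026. Next I fit the window pose and work out the move to the block.

```bash
cat >> h.py <<'E'
from scipy.optimize import minimize
def rect(x,y,a,lx,ly,z):
    c,s=np.cos(a),np.sin(a); q=np.array([[1,1],[1,-1],[-1,-1],[-1,1]])*[lx/2,ly/2]
    return np.c_[x+q@[c,-s],y+q@[s,c],np.full(4,z)]
def fill(im,X):
    m=np.zeros((1600,2560),np.uint8); cv2.fillConvexPoly(m,np.round((proj(im,X)+.5)*4*16-8).astype(np.int32),255,shift=4); return m
def winfit(im,x0):
    g=im['pixels'].max(-1).astype(float)
    def cost(p):
        m=fill(im,rect(p[0]/100,p[1]/100,p[2],.03,.092,.026))&fill(im,rect(p[0]/100,p[1]/100,p[2],.03,.092,.020))
        m=cv2.resize(m,(640,400),interpolation=cv2.INTER_AREA)/255.
        u,v=proj(im,np.array([[x0[0],x0[1],.026]]))[0].astype(int); sl=np.s_[v-22:v+22,u-30:u+30]
        a=m[sl].ravel(); b=g[sl].ravel(); A=np.c_[a,np.ones_like(a)]; s=np.linalg.lstsq(A,b,rcond=None)[0]; return ((A@s-b)**2).mean()
    s0=np.array([x0[0]*100,x0[1]*100,x0[2]])
    r=minimize(cost,s0,method='Nelder-Mead',options=dict(initial_simplex=[s0,s0+[.6,0,0],s0+[0,.6,0],s0+[0,0,.08]],maxiter=150))
    return (r.x/[100,100,1]).round(4),r.fun
E
python3 - <<'E'
from h import *
for c in ['top','scene']:
    im=imaging.get_image(c); print(c,winfit(im,[.617,.161,.117]))
print(to([.5995,-.182,.15]))
E
```

```text
top (array([0.6202, 0.1625, 0.111 ]), np.float64(108.22666950856473))
scene (array([0.6157, 0.1634, 0.115 ]), np.float64(568.7600032166711))
[-20.51  15.17   5.78]
```

Call:
{"fn": "jog_arm", "kwargs": {"plan": "0 0 0 -2.6 1.9 0 0;0 0 0 -2.6 1.9 0 0;0 0 0 -2.6 1.9 0 0;0 0 0 -2.6 1.9 0 0;0 0 0 -2.6 1.9 0.5 0;0 0 0 -2.6 1.9 1 0;0 0 0 -2.5 1.9 2 0;0 0 0 -2.4 1.9 2.2 0;0 0 -2.3 0 0 0 0;0 0 0 0 0 0 0"}}

```text
time_s: 7.3
position: [0.5997, -0.1831, 0.1485]
tool_rot: [[-0.157, 0.988, -0.003], [0.988, 0.157, 0.002], [0.002, -0.003, -1.0]]
ft_force: [0.0, 0.3, -0.4]
grip_width: 0.0855
gripper_force: 0.0
```

```bash
python3 - <<'E'
from h import *
st(); print(to([.5995,-.182,.043]))
im=imaging.get_image('scene'); save(im,'above.png',(220,170,380,310),4)
for r in models.outline_of('scene','block')[:4]:
    P=cloud(im); X=P[r['region']]; X=X[~np.isnan(X[:,0])]; X=X[X[:,2]>np.percentile(X[:,2],95)-.008]
    print(r['confidence'],np.round(r['bbox']),cv2.minAreaRect((X[:,:2]*1000).astype(np.float32)))
E
```

```text
t 7.3 p [ 0.5997 -0.1831  0.1485] yaw_y 9.06 tilt [-0.003  0.002 -1.   ] F [ 0.   0.3 -0.4] w 0.08551007817853838 gf 0.0 q [-27.8  33.3  68.6   0.   78.3 -36.8]
[ 0.09  0.03 10.55]
0.96 [225. 214.  46.  50.] ((373.0552062988281, -181.29522705078125), (93.15937042236328, 32.81421661376953), 82.461669921875)
0.88 [291. 252.  23.  43.] ((598.2158813476562, -183.9051513671875), (22.78076171875, 67.39129638671875), 10.332436561584473)
0.59 [272. 326.  30.  22.] ((672.4049072265625, -372.26470947265625), (48.38576126098633, 17.799503326416016), 49.08613586425781)
```

View pics/above.png

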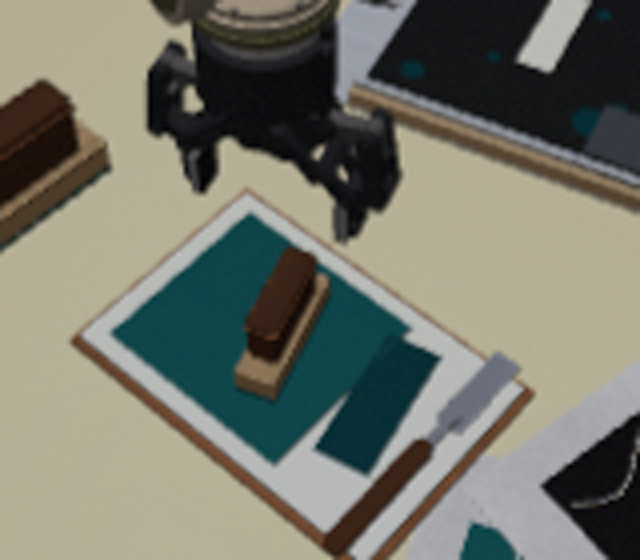

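The open gripper is above the slab block (crop ~(285,310)) with its fingers either side of the handle's width, clear of the knife. I descend and grip.

Call:
{"fn": "jog_arm", "kwargs": {"plan": "0 0 0 0 0 2 0;0 0 0 0 0 2 0;0 0 0 0 0 2 0;0 0 0 0 0 2 0;0 0 0 0 0 1.5 0;0 0 0 0 0 0.7 0;0 0 0 0 0 0.3 0;0 0 0 0 0 0 0;0 0 0 0 0 0 120;0 0 0 0 0 0 255", "grip_force": 60}}

```text
time_s: 8.23
position: [0.6, -0.1832, 0.0473]
tool_rot: [[-0.156, 0.988, 0.002], [0.988, 0.156, -0.001], [-0.001, 0.002, -1.0]]
ft_force: [-0.1, 0.9, 0.5]
grip_width: 0.0641
gripper_force: 0.0
```

Call:
{"fn": "jog_arm", "kwargs": {"plan": "0 0 0 0 0 0 255;0 0 0 0 0 0 255;0 0 0 0 0 0 255;0 0 0 0 0 0 255;0 0 0 0 0 0 255;0 0 0 0 0 0 255"}}

```text
time_s: 8.73
position: [0.5996, -0.1832, 0.0463]
tool_rot: [[-0.156, 0.988, 0.0], [0.988, 0.156, -0.0], [-0.0, 0.0, -1.0]]
ft_force: [-0.8, 0.3, 3.0]
grip_width: 0.0217
gripper_force: 60.3
```

Call:
{"fn": "jog_arm", "kwargs": {"plan": "0 0 0 0 0 -1 255;0 0 0 0 0 -3 255;0 0 0 0 0 -4 255;0 0 2.5 0 0 -3 255;0 0 0 3.4 0 0 255;0 0 0 3.4 0 0 255;0 0 0 3.4 0 0 255;0 0 0 3.4 0 0 255;0 0 0 3.4 0 0 255;0 0 0 3.4 0 0 255"}}

```text
time_s: 9.57
position: [0.5758, 0.0212, 0.1564]
tool_rot: [[-0.113, 0.994, -0.0], [0.994, 0.113, 0.0], [0.0, -0.0, -1.0]]
ft_force: [0.6, -0.2, -0.4]
grip_width: 0.021
gripper_force: 59.9
```

```bash
python3 - <<'E'
from h import *
st(); print(to([.618,.163,.125]))
E
```

```text
t 9.5667 p [0.5758 0.0212 0.1564] yaw_y 6.47 tilt [-0.  0. -1.] F [ 0.6 -0.2 -0.4] w 0.021030252013539846 gf 59.919052720069885 q [ -9.7  28.   77.    0.   75.  -16.1]
[13.61  5.79  3.14]
```

Call:
{"fn": "jog_arm", "kwargs": {"plan": "0 0 0 2.3 1 0 255;0 0 0 2.3 1 0.5 255;0 0 0 2.3 1 1.5 255;0 0 0 2.3 1 1.5 255;0 0 0 2.2 0.9 1.8 255;0 0 0 2.2 0.9 1.8 255;0 0 0 0 0 0 255;0 0 0 0 0 0 255"}}

```text
time_s: 10.23
position: [0.6181, 0.1621, 0.0842]
tool_rot: [[-0.115, 0.993, -0.002], [0.993, 0.115, -0.0], [-0.0, -0.002, -1.0]]
ft_force: [0.3, -0.1, -1.1]
grip_width: 0.0213
gripper_force: 59.7
```

```bash
python3 - <<'E'
from h import *
st(); im=imaging.get_image('scene'); save(im,'hold.png',(290,110,430,230),5); P=cloud(im)
print(im['world_from_camera'][:,3] if hasattr(im['world_from_camera'],'shape') else np.array(im['world_from_camera'])[:,3])
for r in models.tip_of('scene','block')[:3]+models.tip_of('scene','handle')[:3]+models.tip_of('scene','window')[:2]: print(r)
for r in models.outline_of('scene','block')[:4]:
    X=P[r['region']];X=X[~np.isnan(X[:,0])]; print(r['confidence'],np.round(r['bbox']),X.mean(0).round(3))
im=imaging.get_image('top'); save(im,'hold_top.png',(190,120,330,260),4)
E
```

```text
t 10.2333 p [0.6181 0.1621 0.0842] yaw_y 6.59 tilt [-0.002 -0.    -1.   ] F [ 0.3 -0.1 -1.1] w 0.021272169516929448 gf 59.74856078624725 q [ 4.1 38.  71.  -0.  71.1 -2.5]
[ 0.94510308 -0.63522652  0.89175669  1.        ]
{'at': [223.9, 218.0], 'confidence': 0.97}
{'at': [270.2, 331.0], 'confidence': 0.83}
{'at': [356.1, 171.6], 'confidence': 0.69}
{'at': [358.8, 160.8], 'confidence': 0.87}
{'at': [222.3, 207.6], 'confidence': 0.86}
{'at': [271.8, 322.6], 'confidence': 0.64}
{'at': [357.2, 178.4], 'confidence': 0.77}
0.89 [272. 329.  31.  24.] [ 0.675 -0.376  0.031]
0.78 [359. 165.  16.  30.] [0.623 0.136 0.091]
0.58 [226. 214.  46.  49.] [ 0.38  -0.191  0.055]
```

View pics/hold.png

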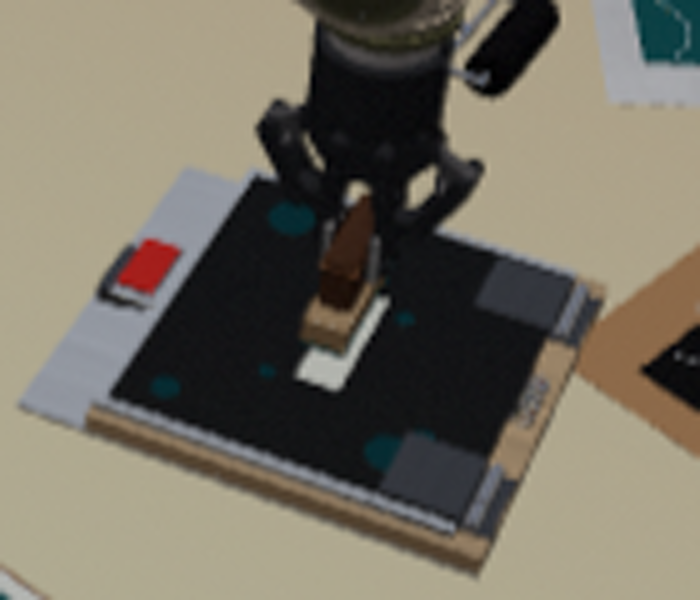

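The block hangs above the window (crop: block ~(340,320), window card visible ~(350,350)). I measure both in the same camera to get the relative offset.

```bash
cat >> h.py <<'E'
def box(x,y,a,lx,ly,z0,z1): return np.r_[rect(x,y,a,lx,ly,z0),rect(x,y,a,lx,ly,z1)]
def hull(im,X):
    m=np.zeros((1600,2560),np.uint8); h=cv2.convexHull(((proj(im,X)+.5)*4).astype(np.float32)); cv2.fillConvexPoly(m,np.round(h*16-8).astype(np.int32),255,shift=4); return m
def blockfit(im,zb,verbose=False):
    o=env.observe(); R=np.array(o['tool_rot']); a=np.arctan2(R[1,1],R[0,1]); p=o['position']
    px=im['pixels'].astype(float); tan=np.clip((px[...,0]-px[...,2]),0,60)
    u,v=proj(im,np.array([[p[0],p[1],zb+.012]]))[0].astype(int); sl=np.s_[v-12:v+16,u-16:u+20]
    if verbose: print(tan[sl][::2,::2].astype(int))
    def cost(d):
        x,y=p[0]+d[0]/100,p[1]+d[1]/100
        w=hull(im,box(x,y,a,.028,.09,zb+.006,zb+.024))
        w&=~hull(im,box(x,y,a,.022,.066,zb+.024,zb+.066))&~hull(im,box(p[0],p[1],a,.06,.022,zb+.034,zb+.1))
        m=cv2.resize(w,(640,400),interpolation=cv2.INTER_AREA)/255.
        A=m[sl].ravel(); b=tan[sl].ravel(); A=np.c_[A,np.ones_like(A)]; s=np.linalg.lstsq(A,b,rcond=None)[0]; return ((A@s-b)**2).mean()
    best=min((cost([i,j]),i,j) for i in np.arange(-.6,.61,.2) for j in np.arange(-.8,.81,.2)); s0=np.array(best[1:])
    r=minimize(cost,s0,method='Nelder-Mead',options=dict(initial_simplex=[s0,s0+[.2,0],s0+[0,.2]],maxiter=80))
    return np.r_[p[:2]+r.x/100].round(4),r.x.round(2),r.fun
E
python3 - <<'E'
from h import *
im=imaging.get_image('scene'); o=env.observe(); print('block',blockfit(im,o['position'][2]-.0343,True))
E
```

```text
[[ 0  0  0  0  0  0  1 19 32 31 30  0  0  0  0  0  0  0]
 [ 0  0  0  0  0  0  3 34 33 31 23  1  0  0  0  0  0  0]
 [ 0  0  0  0  0  0 25 33 31 33 15  1  0  0  0  0  0  0]
 [ 0  0  0  0  0  7 31 29 31 31 12  1  0  0  0  0  0  0]
 [ 0  0  0  0  0  0 17 30 35 37  2  0  0  0  0  0  0  0]
 [ 0  0  0  0  0  0 19 18 21 16 23 14  0  0  0  0  0  0]
 [ 0  0  0  0  0  7 21 21 21 19 46 19  0  0  0  0  0  0]
 [ 0  0  0  0  7 44 23 21 19 36 29  1  1  0  0  0  0  0]
 [ 0  0  0  0 30 50 50 37 36 43  3  4  0  0  0  0  0  0]
 [ 0  0  0  0 40 37 51 50 49 24  2  2  0  0  0  0  0  0]
 [ 0  0  0  5 38 36 36 40 38  0  4  0  0  0  0  0  0  0]
 [ 0  0  0  0 10 25 36 35 18  5  1  0  0  0  0  0  0  0]
 [ 0  0  0  0  1  0  0  8  0  3  0  0  0  0  0  0  0  0]
 [ 0  0  0  0  5  4  5  4  4  0  0  0  0  0  0  0  0  0]]
block (array([0.6137, 0.1675]), array([-0.52,  0.69]), np.float64(88.2887820244524))
```

View pics/hold_top.png

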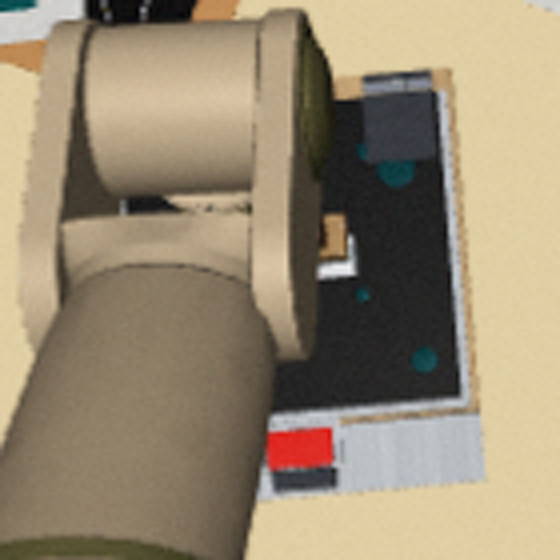

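```bash
cat >> h.py <<'E'
def blockfit2(im,zb,sl,yaw=None):
    o=env.observe(); R=np.array(o['tool_rot']); a=np.arctan2(R[1,1],R[0,1]) if yaw is None else yaw; p=o['position']
    px=im['pixels'].astype(float); t=np.clip((px[...,0]-px[...,2]-4)/14,0,1)[sl]
    def cost(d):
        x,y=p[0]+d[0]/100,p[1]+d[1]/100
        w=hull(im,box(x,y,a,.028,.09,zb+.006,zb+.024))|hull(im,box(x,y,a,.022,.066,zb+.024,zb+.066))
        m=cv2.resize(w,(640,400),interpolation=cv2.INTER_AREA)[sl]/255.
        return ((m-t)**2).sum()
    best=min((cost([i,j]),i,j) for i in np.arange(-.8,.81,.2) for j in np.arange(-.8,.81,.2)); s0=np.array(best[1:])
    r=minimize(cost,s0,method='Nelder-Mead',options=dict(initial_simplex=[s0,s0+[.15,0],s0+[0,.15]],maxiter=80))
    return np.r_[p[:2]+r.x/100].round(4),r.x.round(2),round(r.fun,2)
E
python3 - <<'E'
from h import *
o=env.observe(); zb=o['position'][2]-.0343
im=imaging.get_image('scene'); u,v=proj(im,np.array([[*o['position'][:2],zb+.012]]))[0].astype(int)
for d in (0,2,4): print('scene',blockfit2(im,zb,np.s_[v-2+d:v+16,u-14:u+16]))
im=imaging.get_image('top'); print(proj(im,box(*o['position'][:2],.114,.028,.09,zb+.006,zb+.024)).round(1).tolist())
for c in (270,271,272): print('top',blockfit2(im,zb,np.s_[165:192,c:290]))
px=im['pixels'].astype(int); print((px[168:192,266:284,0]-px[168:192,266:284,2])[::2])
E
```

```text
scene (array([0.6158, 0.1639]), array([-0.31,  0.31]), np.float64(3.57))
scene (array([0.6156, 0.1637]), array([-0.33,  0.3 ]), np.float64(1.86))
scene (array([0.6155, 0.1636]), array([-0.34,  0.29]), np.float64(1.01))
[[243.8, 178.9], [276.5, 175.9], [277.2, 185.7], [244.4, 188.8], [242.4, 177.2], [275.7, 174.2], [276.4, 184.2], [243.0, 187.3]]
top (array([0.6232, 0.1622]), array([0.44, 0.13]), np.float64(2.08))
top (array([0.6232, 0.1621]), array([0.43, 0.13]), np.float64(1.41))
top (array([0.6236, 0.1621]), array([0.48, 0.13]), np.float64(0.76))
[[ 19  20  23  18   8   0  -3   1  -1  -1   2  -1   1   1  -1   2  -2   3]
 [ 20  21  17  19   7  -1   2   1   1   2  -1  -2  -2   0  -2   0   2   0]
 [ 19  21  19  18   5   2   0  -4   0  -3  -1   1   4   0  -2   1   1  -1]
 [ 19  20  21  15  34  59  63  62  72  75  33   0   2   1  -1  -2   1  -1]
 [ 21  21  18  46  31  70  78  78  79  67  33   5  -2  -1   1  -3   0  -2]
 [ 17  18  21  32  22  58  78  79  78  76  31  -1  -1   1  -3   1   1   0]
 [ 19  18  19  23  19  49  74  81  78  76  37  -4  -4  -1   0  -1   0  -2]
 [ 19  20  21  27  48  70  76  77  76  80  61  -2  -5   0   0   1   0   0]
 [ 19  21  19  38  60  55  53  35  43  42  35 -12  -7  -2   2  -2  -2   0]
 [ 20  20  22  14  -2  -9  -8  -7  -4  -3  -3  -4  -4   0   1   3   1  -1]
 [ 20  22  21   6  -2  -4  -4  -5  -5  -5  -4  -4  -6  -3   0  -1   3   3]
 [ 22  19  22   8   3   0   4   3  -2   0   0   0   2   0   0   2   2   1]]
```

Relative offset in the scene camera is about (0, +0.3) mm, while the less clear top view gives (+3, -0.4) mm. That is within reach of the 2 mm bevel, so I descend and feel for it.

Call:
{"fn": "jog_arm", "kwargs": {"plan": "0 0 0 0 -0.05 0.7 255;0 0 0 0 0 0.7 255;0 0 0 0 0 0.5 255;0 0 0 0 0 0.2 255;0 0 0 0 0 0.2 255;0 0 0 0 0 0.1 255;0 0 0 0 0 0.1 255;0 0 0 0 0 0 255"}}

```text
time_s: 11.35
position: [0.6182, 0.1613, 0.0599]
tool_rot: [[-0.113, 0.994, -0.0], [0.994, 0.113, 0.0], [0.0, -0.0, -1.0]]
ft_force: [0.5, 0.5, -1.5]
grip_width: 0.0213
gripper_force: 59.7
```

```bash
python3 - <<'E'
from h import *
st()
E
```

```text
t 11.35 p [0.6182 0.1613 0.0599] yaw_y 6.48 tilt [-0.  0. -1.] F [ 0.5  0.5 -1.5] w 0.021291457733281068 gf 59.74897027015686 q [ 4.  39.5 72.6  0.  67.9 -2.5]
```

Call:
{"fn": "jog_arm", "kwargs": {"plan": "0 0 0 0 0 0.1 255;0 0 0 0 0 0.1 255;0 0 0 0 0 0.1 255;0 0 0 0 0 0 255"}}

```text
time_s: 11.68
position: [0.6181, 0.1613, 0.0568]
tool_rot: [[-0.113, 0.994, -0.0], [0.994, 0.113, -0.0], [0.0, -0.0, -1.0]]
ft_force: [-0.7, 0.1, -0.4]
grip_width: 0.021
gripper_force: 59.8
```

The block is in the slot (underside ≈ 22.5 mm) with no side force. On to the card.

Call:
{"fn": "jog_arm", "kwargs": {"plan": "0 0 0 0 0 0.1 255;0 0 0 0 0 0.1 255;0 0 0 0 0 0.1 255;0 0 0 0 0 0.1 255;0 0 0 0 0 0.1 255;0 0 0 0 0 0 255"}}

```text
time_s: 12.18
position: [0.6182, 0.1613, 0.0533]
tool_rot: [[-0.113, 0.994, 0.001], [0.994, 0.113, -0.0], [-0.0, 0.001, -1.0]]
ft_force: [-3.0, -1.2, 8.2]
grip_width: 0.0208
gripper_force: 61.2
```

Call:
{"fn": "jog_arm", "kwargs": {"plan": "0 0 0 0 0 0.1 255;0 0 0 0 0 0.1 255;0 0 0 0 0 0 255;0 0 0 0 0 0 255;0 0 0 0 0 0 255;0 0 0 0 0 0 255"}}

```text
time_s: 12.68
position: [0.6183, 0.1613, 0.0533]
tool_rot: [[-0.113, 0.994, 0.002], [0.994, 0.113, -0.0], [-0.0, 0.002, -1.0]]
ft_force: [-9.2, -1.5, 22.1]
grip_width: 0.0213
gripper_force: 63.1
```

```bash
python3 - <<'E'
from h import *
st(); im=imaging.get_image('scene'); save(im,'final.png',(290,110,430,230),5)
E
```

```text
t 12.6833 p [0.6183 0.1613 0.0533] yaw_y 6.5 tilt [ 0.002 -0.    -1.   ] F [-9.2 -1.5 22.1] w 0.02130576124542171 gf 63.13105881214142 q [ 4.  39.9 73.  -0.  67.  -2.5]
```

View pics/final.png

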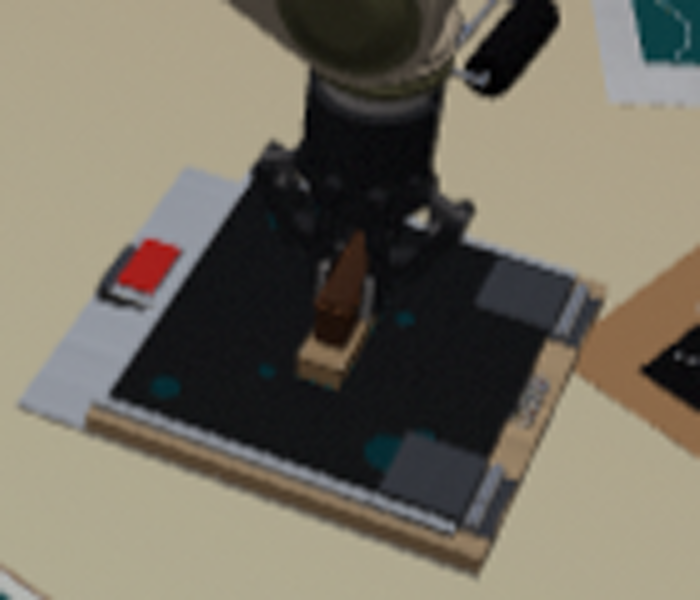

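The block sits in the window, upright, with no card showing (crop ~(335,350)). A force of 22 N is more than needed, so I ease off slightly.

Call:
{"fn": "jog_arm", "kwargs": {"plan": "0 0 0 0 0 -0.12 255;0 0 0 0 0 0 255;0 0 0 0 0 0 255;0 0 0 0 0 0 255;0 0 0 0 0 0 255;0 0 0 0 0 0 255"}}

```text
time_s: 13.23
position: [0.6182, 0.1613, 0.0533]
tool_rot: [[-0.113, 0.994, 0.001], [0.994, 0.113, -0.0], [-0.0, 0.001, -1.0]]
ft_force: [-5.8, -0.6, 12.5]
grip_width: 0.0208
gripper_force: 62.1
```

```bash
python3 - <<'E'
from h import *
st(); print(job.close_job())
E
```

```text
t 13.2333 p [0.6182 0.1613 0.0533] yaw_y 6.49 tilt [ 0.001 -0.    -1.   ] F [-5.8 -0.6 12.5] w 0.02083617972472074 gf 62.06551909446716 q [ 4.  39.9 73.  -0.  67.  -2.5]
the job is handed in; nothing more can be done
None
```

The job is handed in: the mask is latched flat, and the gripper still holds the middle-sized block upright in the window, pressing it onto the card with about 12 N; the hand-in returned no verdict.

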